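# Free a jammed drive wheel on the balancing rollers and let its heavy side find the bottom

### The job

The soap press's drive wheel lies on the balancing rollers, but its lock pin is stuck: take the orange drift punch and drive the pin out with it, from the robot side, until the pin is clear of the spokes. Draw the punch back and, without touching the wheel, let it turn by itself until it rests with its red weight at the bottom; then push the yellow brake post fully home against the rim to hold it there. Leave the punch lying in the grey tray, and do not disturb the soaps, stamp, bottle and wrench.

Things in the scene. Friction and masses are not known exactly. Their poses are not given: they have to be found in the camera images.
- stand: Fixed blue stand, base 190 x 150 x 14 mm plus a 70 mm wide tongue to y = 195 mm. Origin: centre of base on the table. x: along the wheel's shaft, away from the robot; z up. Four free rollers carry the shaft 95 mm up. Along x (mm): shaft's front end stop -66 to -58 (100 high), front rollers -35, wheel -12 to 12, rear rollers 35, grey pin bracket 68 to 88 (160 high, 44 wide).
- axle_seat (a point): Where the wheel's centre belongs on the rollers: 95 mm above the stand's origin.
- wheel_center (a point): Centre of the loose aluminium wheel (0.5 kg): diameter 136 mm, rim 24 wide and 10 thick, five spokes 10 x 10, 16 mm shaft 110 long on the rollers along the stand's x (the point's x). Rim top 163 mm above the table. At the start a spoke rests against the lock pin, so it cannot turn. Once free it swings to and fro and comes to rest in about 5 s.
- heavy_side (a point): Middle of the red weight (about 0.12 kg, 40 x 40 x 24 mm) clamped astride the rim 58 mm from the wheel's centre: the heavy side. It starts 1.0 to 2.5 rad from the bottom, on the brake's side (stand +y). The point's z points from weight to wheel centre: vertical when the weight is at the bottom.
- pin (a joint): Travel of the lock pin (m), 0 to 0.034 (hard stop); it grows as the pin is driven out along the stand's +x. Starts at 0 to 0.004. Friction about 6 N, it stays where it is left. The pin is clear of the spokes from 0.019 on; drive it to its stop to be sure.
- pin_end (a point): Centre of the flat free end of the brass lock pin, the end to drive: it faces the robot (stand -x), diameter 10 mm, 140 mm above the table, 45 mm straight above the shaft; at the start it stands 5 to 9 mm out from the spokes, inside the rim. Rim inside 13 mm above the pin's axis, hub 28 mm below. The other end is flush in the bracket: it cannot be pulled.
- brake (a joint): Travel of the brake post (m), 0 to 0.040 (hard stop, fully home: its sprung rubber pad then bears on the rim with about 1 N). It grows as the post is pushed along the stand's -y, towards the wheel. Starts at 0 to 0.010. Friction about 3 N, it stays where it is left.
- brake_back (a point): On the outer face (away from the wheel, facing the stand's +y) of the yellow brake post, 105 mm above the table; post 40 mm wide (stand x), 14 mm thick, top 125 mm above the table. Push here towards the wheel.
- rest: Wooden rest for the punch, fixed, 130 x 50 mm; origin at the centre of its underside. Two saddles 10 mm wide at 38 mm to either side of its middle carry the punch, with 66 mm free between them; its 8 mm base is 30 mm below the punch.
- punch_grip (a point): Middle of the grip of the drift punch (loose, 90 g), on its axis: an orange round body, 14 mm in diameter, from -50 to 48 mm along the point's x, then a steel tip 8 mm in diameter. Starts level on the rest, 45 mm above the table. x points to the tip, within 0.5 rad of straight away from the robot.
- punch_tip (a point): Flat end of the punch's steel tip, 85 mm from the middle of its grip.
- tray: Grey open tool tray, fixed, 220 x 150 x 22 mm outside, walls and floor 4 to 5 mm, long along its x; origin at the centre of its underside. Empty.
- soap1: Round honey-coloured soap, diameter 76, 29 mm high, loose; leave alone. Origin at the centre of its underside.
- soap2: Soap like soap1; leave alone.
- soap3: Soap like soap1; leave alone.
- soap4: Soap like soap1; leave alone.
- stamp: Dark wooden soap stamp, 56 mm wide, 84 mm high, loose, standing; leave alone. Origin under its foot.
- oil: Amber bottle, diameter 48, 120 mm high, loose, standing; leave alone. Origin under its foot.
- wrench: Wrench lying on the table at the right; leave alone.

How it is judged (in metres and radians):
On the way, in this order (a step that is already met when the one before it is completed fails the run):
1. the lock pin has been driven clear of the spokes with the punch (value of joint pin above 0.019 m and contact force between punch and pin above 0.5 N).
2. the wheel has come to rest by itself, red weight at the bottom, with the brake still off and the punch away from it (angle between heavy_side's own z axis and vertical below 0.2 rad and angular speed of wheel below 0.2 rad/s and value of joint brake below 0.025 m and contact force between punch and wheel below 0.05 N), for 0.4 s.
3. the brake post is pushed home, the weight still at the bottom (value of joint brake above 0.0375 m and angle between heavy_side's own z axis and vertical below 0.2 rad), for 0.1 s.
At the end, for the whole second after the job is handed in: Pin driven out by more than 19 mm; wheel at rest on its rollers (centre within 8 mm of its seat) with the red weight within 0.2 rad of the bottom; brake post pushed home (37.5 of 40 mm or more); punch lying flat on the floor of the grey tray, at rest (all of step 3 and value of joint pin above 0.019 m and angular speed of wheel below 0.2 rad/s and distance between wheel_center and axle_seat below 0.008 m and x of punch_grip in the frame of tray between -0.09 and 0.09 m and y of punch_grip in the frame of tray between -0.071 and 0.071 m and height (world z) of each of punch_grip, punch_tip below 0.019 m and linear speed of punch below 0.03 m/s); the robot touches nothing.
It fails at once if the robot touched the wheel or its weight (contact force between any of the fingers, the arm and wheel above 0.5 N).
It fails at once if a soap, the stamp, the bottle or the wrench was disturbed (distance of any of soap1, soap2, soap3, soap4, stamp, oil, wrench from where it was at the start of the episode above 0.02 m).
It also fails if it takes over 72 s, if anything falls off the work surface, if the arm or the gripper's body presses on something with over 40 N, if the wrist force passes 120 N, or if a joint passes its speed limit or range.

### The arm

A 7-joint arm with a two-finger parallel gripper is mounted at the origin on the work surface. World frame = base frame: x ahead of the robot, y to its left, z up, the work surface at z = 0. Lengths are in mm, angles in rad, forces in N, time in s.
With the tool pointing down it reaches from about 425 to 875 mm from the base axis. Payload 9.9 kg.
Tool frame: the origin (TCP) lies on the centre line of the jaws, within the pads' length; the fingertips stand 14 mm ahead of it and the grasp point (between the pads) lies 5 mm behind it (arm.tcp_to_tips is the distance from the TCP to the fingertips, in mm); z points along the fingers, y is the direction in which the jaws open and shut (so a half turn about z gives the same grasp; the last joint's range is limited). The gripper opens to 85 mm and grips with 20 to 120 N. Pads are 22 mm wide; open, the fingers measure 114 mm over their backs; the gripper's body (76 mm by 85 mm) begins 54 mm behind the grasp point. The pads swing forward as they close: fully open they stand 13 mm farther back than shut.
Start: joints at [-0.084, 0.576, 0.025, 1.437, -0.015, 1.129, -0.057], TCP at [675.003, 0.006, 245.289] pointing down, gripper open.
Joint ranges: [-2.76, 2.76], [-0.34, 2.15], [-1.52, 1.57], [0.19, 2.46], [-1.09, 4.23], [0.17, 1.99], [-2.82, 2.82]. Speed limits (rad/s): [2.22, 2.22, 3.01, 3.01, 3.14, 3.14, 3.14].

### API

Orientations are given as a rotation vector (axis times angle).
In Python, from rig import sensors, vision, arm gives the robot as it stands.
- The arm moves only by the shell command python3 -m handwheel 'ROWS'. ROWS is JSON, a list of rows, each an object with "linear": the shift along the tool's x, y, z in mm, a list of three; "twist": the turn, a rotation vector about the tool's x, y, z in degrees, a list of three; "jaw": the opening, from 0 (shut) to 1 (fully open). A call has 1 to 10 rows; each row is the pose to reach, as a shift and turn from the pose commanded when the call began, along the tool's axes at that moment; what a row does not reach only later rows make up. A row lasts 1/10 s, in which the tool goes at most 50 mm and 8.59 degrees, less where a joint would pass 70% of its speed; a pose out of reach is approached as far as the arm can. A call with a gripper value outside its range is refused whole. The fingers move at their own pace and stop on an object; the grip force is fixed at half the most. Time passes only in rows, so rows that repeat a pose let the fingers close. It gives the time, the measured TCP pose, the force and the opening at its end, in the units of the state.
- sensors.get_obs(): the state, without advancing time (a new reading comes with each control period).
- vision.capture(name): name is "scene" or "side" or "wrist"; returns the picture (420x560x3 uint8, red, green, blue); there is no depth.
- vision.get_calibration(name): a dict with "intrinsics" (3x3 intrinsics, pixels), "T" (4x4, takes a point from camera to world coordinates). Camera axes: x right, y down, z forward; pixel columns grow to the right and rows downward; lengths in mm; the calibration is good to about 2 mm. A picture is of the moment at which its call begins: read the wrist's pose just before it. get_calibration takes no time and is no camera call; for the wrist camera it gives the pose at the moment of the call.
- arm.hand_in(): hands the job in, once; it reports no verdict.
The state is a dict: "clock": time; "qpos": joint angles; "qd": joint speeds; "tau": joint torques, N m; "position": TCP position; "tool_rot": TCP orientation; "force": force on the tool from outside, world axes, zero at the start; "wrist_torque": the same for the moment, N m; "finger_gap": finger opening in mm.
Only numpy, scipy, OpenCV 4.12 (cv2) and the standard library are available. Lean on these libraries where they do the work, as an engineer would, in place of code of your own. Each camera call takes 0.05 s, during which the arm holds its last target.

## Working session

There is one attempt and no reset: what is moved stays moved. The work goes in short steps, Python scripts to look and compute and a shell command to move; the robot and the scene stay as the last step left them, time stands still between calls to the robot, and variables do not carry over. Pictures are saved under pics/ and viewed, and the job is handed in when it is done.

```bash
ls; mkdir -p pics; python3 - <<'E'
from rig import sensors, vision, arm
import cv2
o=sensors.get_obs();print(o)
for n in("scene","side","wrist"):
    c=vision.get_calibration(n);print(n,c)
    cv2.imwrite(f"pics/{n}0.png",vision.capture(n)[:,:,::-1])
E
```

```text
pics
{'clock': 0.0, 'qpos': array([-0.08380825,  0.57656215,  0.02486677,  1.43792231, -0.01502691,
        1.12896775, -0.05647948]), 'qd': array([ 1.82981850e-03, -3.52089236e-04,  2.11116866e-03,  8.31654595e-04,
       -3.57532034e-05, -1.34616111e-03,  1.99479772e-04]), 'tau': array([ 1.10782021e-03, -7.65753937e+01,  2.25157209e+00, -2.85965914e+01,
        1.54639565e-02,  1.25475466e-02,  7.09064329e-05]), 'position': array([6.74572539e+02, 7.80523679e-03, 2.44417884e+02]), 'tool_rot': array([-2.22060719e+00, -2.22067852e+00,  1.94255226e-03]), 'force': array([-0.17366005,  0.26280519,  0.76213125]), 'wrist_torque': array([ 0.00952194,  0.02000952, -0.01525433]), 'finger_gap': 85.25075674421399}
scene {'intrinsics': array([[426.1546    ,   0.        , 285.40231458],
       [  0.        , 426.1546    , 208.17451696],
       [  0.        ,   0.        ,   1.        ]]), 'T': array([[ 2.45586280e-01,  7.96612419e-01, -5.52354988e-01,
         1.31585438e+03],
       [ 9.69374577e-01, -2.01491493e-01,  1.40406933e-01,
        -1.79068065e+02],
       [ 5.55075565e-04, -5.69920899
[... 480 characters left out ...]
+02],
       [ 3.14034811e-03, -7.69583410e-01, -6.38538576e-01,
         8.91420003e+02],
       [ 0.00000000e+00,  0.00000000e+00,  0.00000000e+00,
         1.00000000e+00]])}
wrist {'intrinsics': array([[298.88958731,   0.        , 280.3111088 ],
       [  0.        , 298.88958731, 205.81217193],
       [  0.        ,   0.        ,   1.        ]]), 'T': array([[ 9.99997676e-01, -4.76136283e-04, -2.10277296e-03,
         6.75180693e+02],
       [-1.08270141e-03, -9.54314135e-01, -2.98803211e-01,
         7.76565216e+01],
       [-1.86443491e-03,  2.98804793e-01, -9.54312433e-01,
         3.72762163e+02],
       [ 0.00000000e+00,  0.00000000e+00,  0.00000000e+00,
         1.00000000e+00]])}
```

View pics/scene0.png

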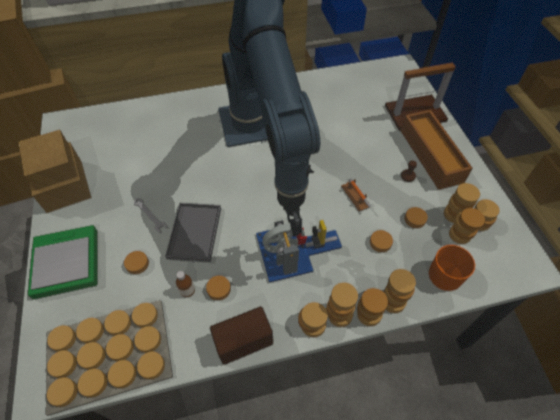

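View pics/side0.png

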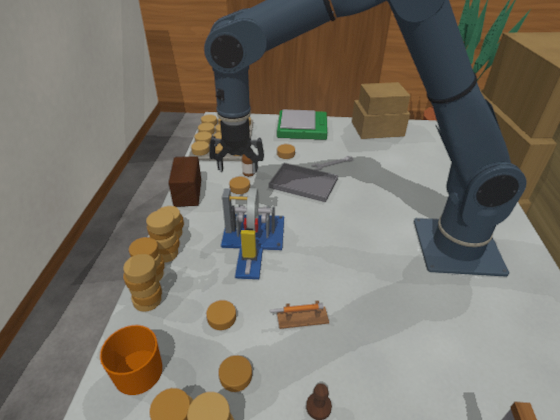

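View pics/wrist0.png

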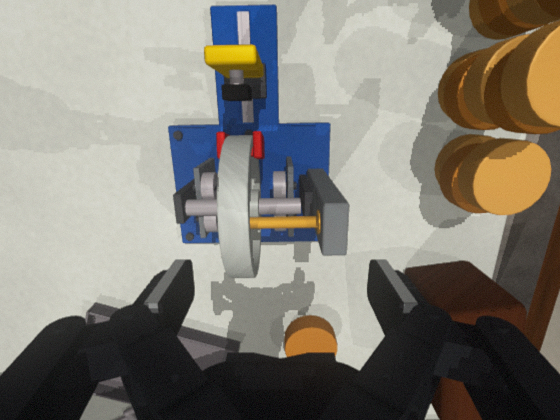

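```bash
python3 - <<'E'
import cv2
a=cv2.imread('pics/scene0.png');b=cv2.imread('pics/side0.png');w=cv2.imread('pics/wrist0.png')
def cr(im,x0,y0,x1,y1,s,n):
    cv2.imwrite('pics/'+n,cv2.resize(im[y0:y1,x0:x1],None,fx=s,fy=s,interpolation=cv2.INTER_CUBIC))
cr(a,330,165,400,225,8,'c_scene_p.png')
cr(b,255,285,345,345,8,'c_side_p.png')
cr(w,140,0,360,290,2,'c_w.png')
cr(a,150,190,350,300,4,'c_scene_s.png')
E
```

```text
(no output)
```

View pics/c_scene_p.png

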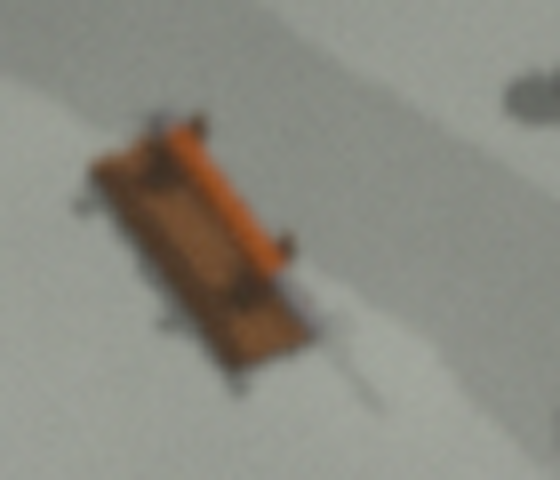

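View pics/c_side_p.png

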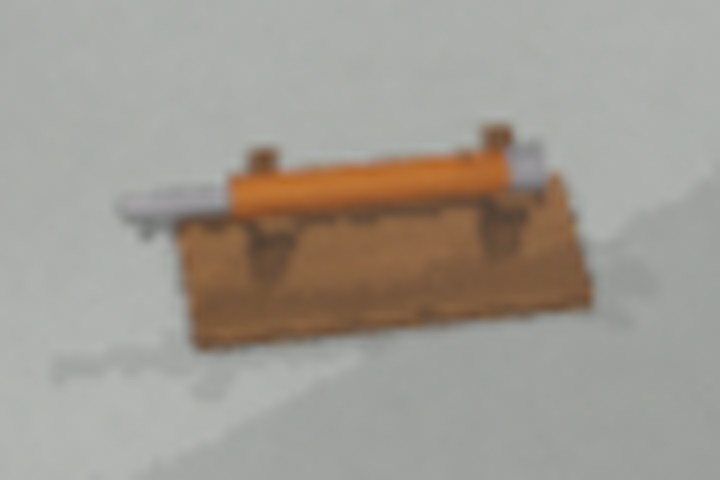

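View pics/c_w.png

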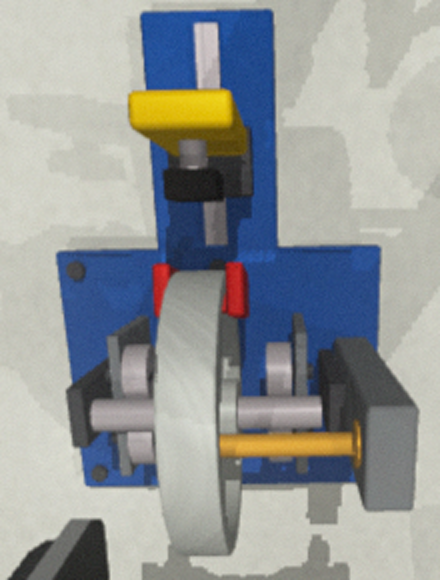

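View pics/c_scene_s.png

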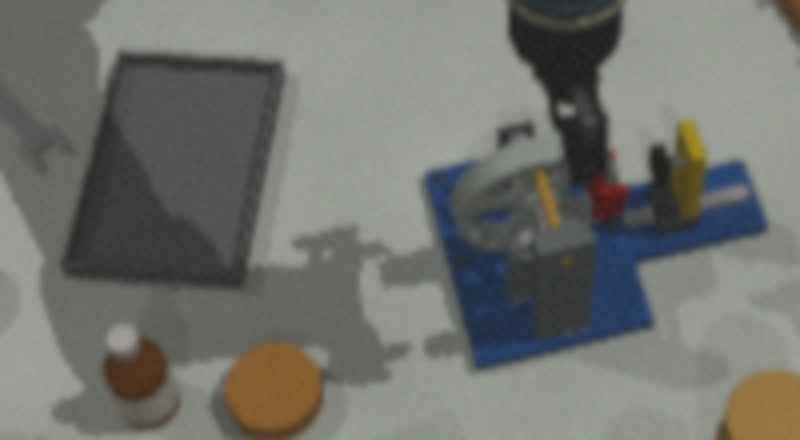

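```bash
cat > h.py <<'E'
import numpy as np
from scipy.spatial.transform import Rotation as Rn
C={'scene':(np.array([[426.1546,0,285.40231458],[0,426.1546,208.17451696],[0,0,1]]),np.array([[2.45586280e-01,7.96612419e-01,-5.52354988e-01,1315.85438],[9.69374577e-01,-2.01491493e-01,1.40406933e-01,-179.068065],[5.55075565e-04,-5.69920899e-01,-8.21699373e-01,1269.46121]])),
'side':(np.array([[405.00386,0,274.89083],[0,405.00386,208.86168],[0,0,1]]),np.array([[-9.97169039e-01,-5.03818164e-02,5.58173829e-02,499.09491],[-7.51268651e-02,6.36555612e-01,-7.67562966e-01,937.340971],[3.14034811e-03,-7.69583410e-01,-6.38538576e-01,891.420003]])),
'w0':(np.array([[298.88958731,0,280.3111088],[0,298.88958731,205.81217193],[0,0,1]]),np.array([[9.99997676e-01,-4.76136283e-04,-2.10277296e-03,675.180693],[-1.08270141e-03,-9.54314135e-01,-2.98803211e-01,77.6565216],[-1.86443491e-03,2.98804793e-01,-9.54312433e-01,372.762163]]))}
def cal(c):
    if isinstance(c,str): return C[c]
    return np.array(c['intrinsics']),np.array(c['T'])
def ray(c,p):
    K,T=cal(c); d=T[:3,:3]@np.linalg.inv(K)@np.array([p[0],p[1],1.]); return T[:3,3],d/np.linalg.norm(d)
def plane(c,p,z):
    o,d=ray(c,p); return o+d*(z-o[2])/d[2]
def tri(*cps):
    A=np.zeros((3,3));b=np.zeros(3);R=[]
    for c,p in cps:
        o,d=ray(c,p);M=np.eye(3)-np.outer(d,d);A+=M;b+=M@o;R.append((o,M))
    x=np.linalg.solve(A,b); return x,[round(float(np.linalg.norm(M@(x-o))),1) for o,M in R]
def proj(c,x):
    K,T=cal(c); q=K@(T[:3,:3].T@(np.array(x)-T[:3,3])); return q[:2]/q[2]
E
python3 - <<'E'
from h import *
np.set_printoptions(precision=1,suppress=True)
for n,p in dict(BL=(168.5,126),BR=(330,122.5),FL=(182.5,243.5),TL=(210.5,6),TR=(276.5,5)).items(): print(n,plane('w0',p,14))
# scene: base corners
for n,p in dict(a=(150+425/4,190+172/4),b=(150+472/4,190+368/4),c=(150+652/4,190+325/4),t1=(150+766/4,190+232/4),t2=(150+742/4,190+162/4)).items(): print('scene',n,plane('scene',p,14))
S=lambda x,y:(330+x/8,165+y/8); D=lambda x,y:(255+x/8,285+y/8)
print('butt or',tri(('scene',S(180,135)),('side',D(508,168))))
print('front or',tri(('scene',S(275,265)),('side',D(232,194))))
print('tip',tri(('scene',S(335,330)),('side',D(118,205))))
for n,p in dict(a=(181,135),f=(275,265)).items(): print('sc45',n,plane('scene',S(*p),45))
for n,p in dict(a=(508,169),f=(232,194),t=(118,204)).items(): print('si45',n,plane('side',D(*p),45))
for n,p in dict(a=(120,57),b=(283,65),c=(240,285),d=(65,270)).items(): print('tray',n,plane('scene',(150+p[0]/4,190+p[1]/4),22))
E
```

```text
BL [544.6  62.5  14. ]
BR [732.   66.3  14. ]
FL [546.2 -86.4  14. ]
TL [602.  183.2  14. ]
TR [670.7 184.   14. ]
scene a [548.2 -87.5  14. ]
scene b [737.  -89.2  14. ]
scene c [735.9  61.2  14. ]
scene t1 [676.4 178.5  14. ]
scene t2 [605.5 180.4  14. ]
butt or (array([435.4, 296.7,  42.9]), [2.4, 2.4])
front or (array([520.1, 313.1,  45.3]), [0.4, 0.4])
tip (array([558. , 324.1,  47.7]), [2.9, 2.9])
sc45 a [439.6 297.   45. ]
sc45 f [519.5 313.   45. ]
si45 a [433.6 296.9  45. ]
si45 f [520.4 313.2  45. ]
si45 t [555.9 319.7  45. ]
tray a [ 368. -328.   22.]
tray b [ 412.5 -187.8   22. ]
tray c [ 622.  -257.6   22. ]
tray d [ 572.8 -395.4   22. ]
```

```bash
python3 -m handwheel '[{"linear":[15,-10,0],"twist":[0,0,-5],"jaw":1},{"linear":[45,-30,5],"twist":[0,0,-13],"jaw":1},{"linear":[82,-55,10],"twist":[0,0,-21],"jaw":1},{"linear":[120,-80,15],"twist":[0,0,-29],"jaw":1},{"linear":[158,-105,20],"twist":[0,0,-37],"jaw":1},{"linear":[196,-130,25],"twist":[0,0,-45],"jaw":1},{"linear":[234,-155,30],"twist":[0,0,-53],"jaw":1},{"linear":[265,-176,35],"twist":[0,0,-61],"jaw":1},{"linear":[290,-193,40],"twist":[0,0,-69],"jaw":1},{"linear":[304,-202,45],"twist":[0,0,-77],"jaw":1}]'
```

```text
clock: 1.15
position: [470.8, 306.7, 200.2]
tool_rot: [-0.341, -3.122, -0.001]
force: [0.4, -0.4, -1.2]
finger_gap: 85.5
```

```bash
python3 -m handwheel '[{"linear":[0,0,15],"twist":[0,0,-8],"jaw":1},{"linear":[0,0,35],"twist":[0,0,-16],"jaw":1},{"linear":[0,0,50],"twist":[0,0,-23.7],"jaw":1},{"linear":[0,0,50],"twist":[0,0,-23.7],"jaw":1},{"linear":[0,0,50],"twist":[0,0,-23.7],"jaw":1}]'
cat > shot.py <<'E'
import sys,pickle,cv2
from rig import vision,sensors
def shot(cam,name):
    c=vision.get_calibration(cam); im=vision.capture(cam)
    cv2.imwrite(f'pics/{name}.png',im[:,:,::-1]); pickle.dump(c,open(f'pics/{name}.pkl','wb'))
for a in sys.argv[1:]:
    c,n=a.split(':'); shot(c,n)
o=sensors.get_obs(); print(o['clock'],o['position'].round(1),o['tool_rot'].round(3))
E
python3 shot.py wrist:w1 scene:s1
```

```text
clock: 1.65
position: [473.0, 303.9, 150.4]
tool_rot: [0.286, -3.128, 0.0]
force: [-0.5, 0.8, -0.0]
finger_gap: 85.2
1.75 [473.4 304.3 151.1] [-2.880e-01  3.127e+00  1.000e-03]
```

View pics/w1.png

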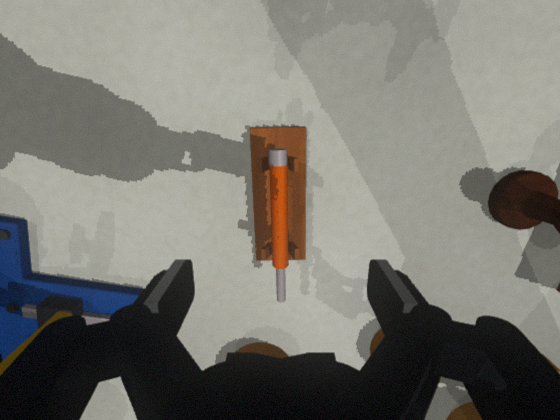

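View pics/s1.png

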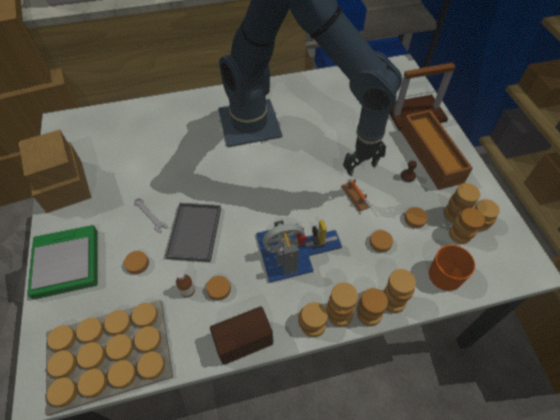

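```bash
python3 - <<'E'
from h import *;import pickle,cv2
np.set_printoptions(precision=1,suppress=True)
c=pickle.load(open('pics/w1.pkl','rb'))
for p in [(281,301),(281,268),(278,164),(277.5,150)]: print(plane(c,p,45))
im=cv2.imread('pics/s1.png')
cv2.imwrite('pics/c_s1.png',cv2.resize(im[205:285,245:350],None,fx=7,fy=7,interpolation=cv2.INTER_CUBIC))
cv2.imwrite('pics/c_s1t.png',cv2.resize(im[190:310,120:250],None,fx=5,fy=5,interpolation=cv2.INTER_CUBIC))
E
```

```text
[559.1 321.5  45. ]
[526.1 315.4  45. ]
[436.6 296.5  45. ]
[426.  294.2  45. ]
```

View pics/c_s1.png

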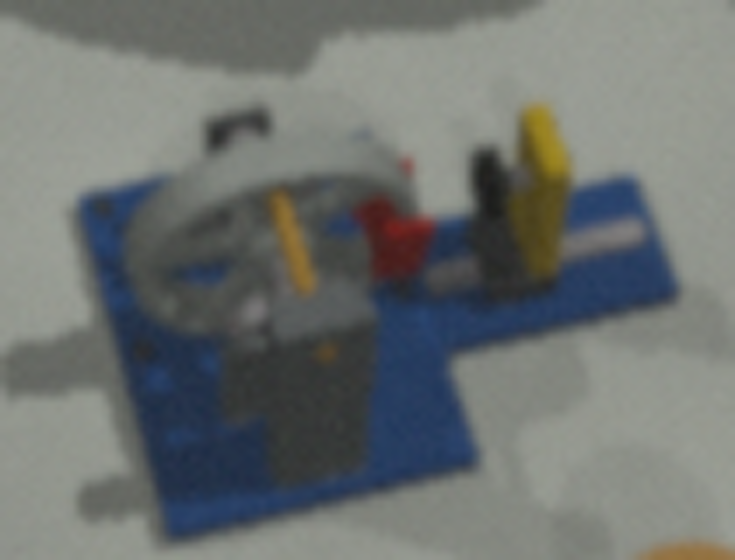

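View pics/c_s1t.png

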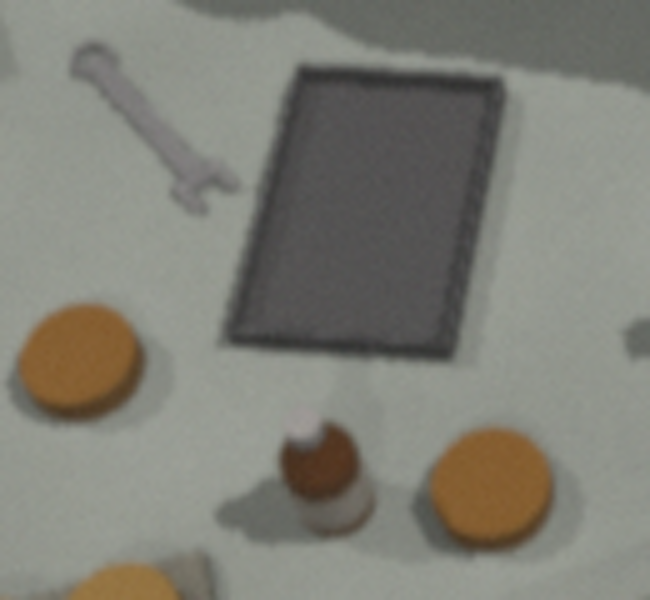

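```bash
python3 -m handwheel '[{"linear":[0,0,20],"twist":[0,0,-0.6],"jaw":1},{"linear":[0,0,50],"twist":[0,0,-0.6],"jaw":1},{"linear":[0,0,80],"twist":[0,0,-0.6],"jaw":1},{"linear":[0,0,102],"twist":[0,0,-0.6],"jaw":1},{"linear":[0,0,110],"twist":[0,0,-0.6],"jaw":1},{"linear":[0,0,110],"twist":[0,0,-0.6],"jaw":0},{"linear":[0,0,110],"twist":[0,0,-0.6],"jaw":0},{"linear":[0,0,110],"twist":[0,0,-0.6],"jaw":0},{"linear":[0,0,110],"twist":[0,0,-0.6],"jaw":0},{"linear":[0,0,110],"twist":[0,0,-0.6],"jaw":0}]'
```

```text
clock: 2.75
position: [473.4, 304.1, 41.0]
tool_rot: [-0.309, 3.125, 0.001]
force: [0.3, -1.7, 8.7]
finger_gap: 12.6
```

```bash
python3 -m handwheel '[{"linear":[0,0,0],"twist":[0,0,0],"jaw":0},{"linear":[0,0,-5],"twist":[0,0,0],"jaw":0},{"linear":[0,0,-20],"twist":[0,0,0],"jaw":0},{"linear":[0,0,-45],"twist":[0,0,0],"jaw":0},{"linear":[0,0,-75],"twist":[0,0,0],"jaw":0},{"linear":[0,0,-105],"twist":[0,0,0],"jaw":0},{"linear":[0,0,-130],"twist":[0,0,0],"jaw":0},{"linear":[0,0,-140],"twist":[0,0,0],"jaw":0},{"linear":[0,0,-140],"twist":[0,0,0],"jaw":0}]'; python3 shot.py wrist:w2 side:d2
```

```text
clock: 3.65
position: [473.5, 304.3, 181.4]
tool_rot: [-0.309, 3.124, 0.002]
force: [0.3, -0.1, -2.3]
finger_gap: 11.6
3.75 [472.7 303.5 179.4] [ 3.090e-01 -3.125e+00  1.000e-03]
```

View pics/w2.png

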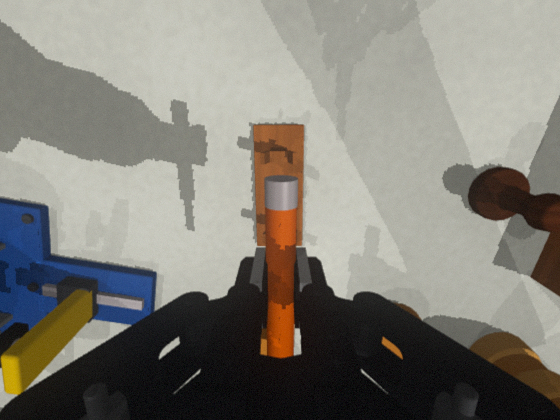

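View pics/d2.png

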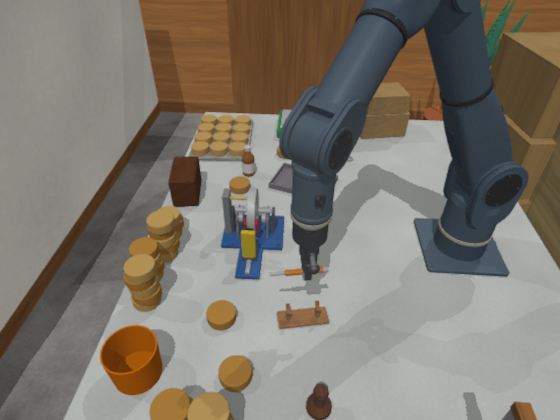

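```bash
python3 - <<'E'
from h import *;import pickle,cv2
np.set_printoptions(precision=1,suppress=True)
S=lambda x,y:(245+x/7,205+y/7)
for n,p in dict(a=(80,198),b=(168,530),c=(478,460),i=(450,350),t1=(678,293),t2=(637,180)).items(): print(n,plane('scene',S(*p),14))
# bracket top corners z=160 and pin far end
for n,p in dict(l=(268,332),r=(376,322)).items(): print(n,plane('scene',S(*p),160))
print('pin ends z140 (scene)',plane('scene',S(275,195),145),plane('scene',S(310,290),145), 'pin back', plane('scene',S(325,352),140))
# wrist0: bracket top corners, pin, wheel rim
W=lambda x,y:(140+x/2,y/2)
print('w0 bracket',[plane('w0',W(*p),160) for p in [(364,405),(416,405),(412,509),(365,509)]])
print('w0 pin',[plane('w0',W(*p),140) for p in [(222,444),(352,444)]])
print('w0 shaft',[plane('w0',W(*p),95) for p in [(92,416),(320,409)]])
print('w0 wheel top', [plane('w0',W(*p),163) for p in [(158,500),(222,490)]])
# punch
c='side'
n=np.array([-np.sin(.195),np.cos(.195),0]);p0=np.array([472.7,303.5,0])
im=cv2.imread('pics/d2.png');cv2.imwrite('pics/c_d2.png',cv2.resize(im[240:300,255:345],None,fx=8,fy=8,interpolation=cv2.INTER_CUBIC))
cv2.imwrite('pics/c_d2s.png',cv2.resize(im[180:280,210:300],None,fx=6,fy=6,interpolation=cv2.INTER_CUBIC))
E
```

```text
a [549.5 -87.1  14. ]
b [733.4 -85.1  14. ]
c [734.3  62.6  14. ]
i [675.5  66.   14. ]
t1 [672.6 181.1  14. ]
t2 [606.8 181.8  14. ]
l [722.8 -34.6 160. ]
r [729.4  10.8 160. ]
pin ends z140 (scene) [649. -13. 145.] [699.3 -10.1 145. ] pin back [727.5 -10.8 140. ]
w0 bracket [array([705.7,  13.6, 160. ]), array([725. ,  13.6, 160. ]), array([726.3, -29.1, 160. ]), array([707.8, -29.1, 160. ])]
w0 pin [array([650.3,  -9.3, 140. ]), array([704.3,  -9.3, 140. ])]
w0 shaft [array([582.5, -11.5,  95. ]), array([693.7,  -8. ,  95. ])]
w0 wheel top [array([627.4, -23.7, 163. ]), array([652.2, -19.5, 163. ])]
```

View pics/c_d2.png

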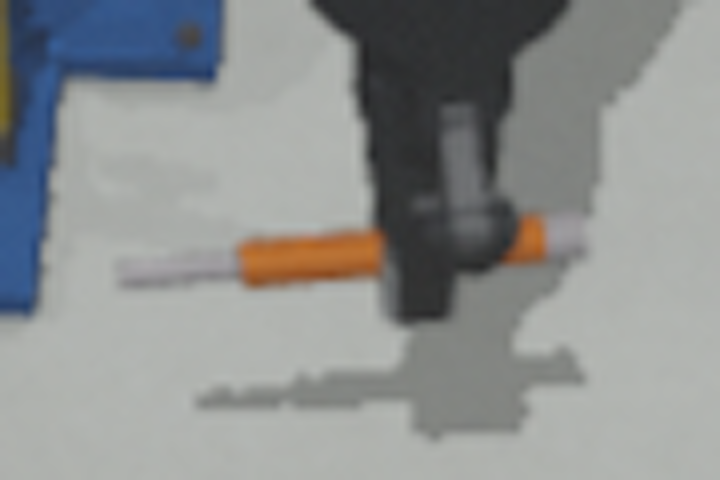

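View pics/c_d2s.png

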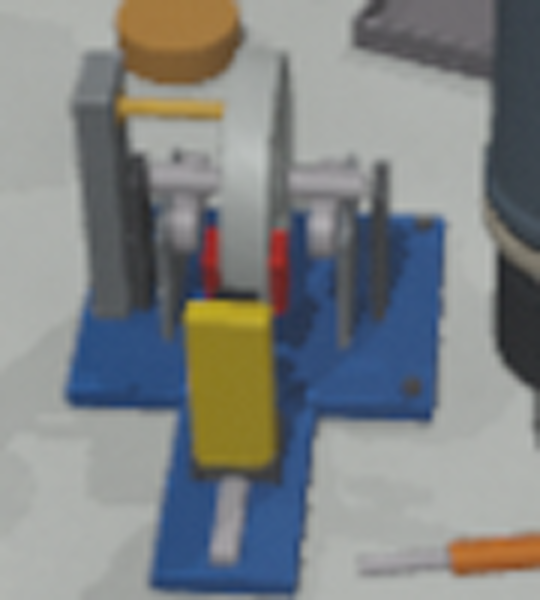

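```bash
python3 - <<'E'
from h import *
np.set_printoptions(precision=1,suppress=True)
S=lambda x,y:(245+x/7,205+y/7); W=lambda x,y:(140+x/2,y/2); D=lambda x,y:(210+x/6,180+y/6); P=lambda x,y:(255+x/8,240+y/8)
a=('w0',W(354,444));b=('scene',S(307,292));c=('side',D(120,104))
print(tri(a,b,c),tri(a,b),tri(a,c),tri(b,c))
# bracket top corners near: front-left etc
print('brk top +y,-x', tri(('w0',W(364,405)),('side',D(118,100))))
print('brk top +y,-x far', tri(('scene',S(376,322)),('w0',W(416,405)),('side',D(75,98))))
# brake post top
print('post', tri(('scene',S(540,105)),('side',D(190,303))), [plane('w0',W(*p),125) for p in [(130,92),(232,92),(236,130),(132,130)]])
n=np.array([-np.sin(.195),np.cos(.195),0]);p0=np.array([472.7,303.5,0])
for q in [P(118,272),P(240,263),P(545,240),P(585,233)]:
    o,d=ray('side',q); t=n@(p0-o)/(n@d); x=o+t*d; print('punch',x,(x-p0)@np.array([np.cos(.195),np.sin(.195),0]))
E
```

```text
(array([702.4,  -9.3, 142.4]), [2.5, 4.0, 2.0]) (array([702.6,  -9.6, 146.1]), [3.0, 3.0]) (array([704.3,  -9.5, 139.9]), [0.8, 0.8]) (array([701. ,  -9.9, 141.7]), [2.9, 2.9])
brk top +y,-x (array([702.5,  13.4, 160.5]), [3.1, 3.1])
brk top +y,-x far (array([724.7,  11.2, 156.3]), [2.4, 1.7, 3.8])
post (array([640. , 120.7, 137.7]), [11.9, 11.9]) [array([618.7, 124.8, 125. ]), array([656.7, 124.7, 125. ]), array([657.9, 111.8, 125. ]), array([618.5, 111.8, 125. ])]
punch [555.2 319.8 182.7] 84.11732087292
punch [520.5 312.9 181.8] 48.75757601951376
punch [432.6 295.6 179.9] -40.920144546063135
punch [421.  293.3 181.4] -52.66398166344576
```

```bash
python3 -m handwheel '[{"linear":[1,-12,-5],"twist":[0,0,0],"jaw":0},{"linear":[3,-45,-12],"twist":[0,0,1],"jaw":0},{"linear":[5,-85,-20],"twist":[0,0,2.5],"jaw":0},{"linear":[8,-127,-20],"twist":[0,0,4],"jaw":0},{"linear":[11,-169,-20],"twist":[0,0,5.5],"jaw":0},{"linear":[14,-211,-20],"twist":[0,0,7],"jaw":0},{"linear":[16,-251,-20],"twist":[0,0,8.5],"jaw":0},{"linear":[18,-285,-20],"twist":[0,0,10],"jaw":0},{"linear":[20,-307,-20],"twist":[0,0,10.7],"jaw":0},{"linear":[20,-315,-20],"twist":[0,0,10.7],"jaw":0}]'; python3 -m handwheel '[{"linear":[0,0,10],"twist":[0,0,0],"jaw":0},{"linear":[0,0,30],"twist":[0,0,0],"jaw":0},{"linear":[0,0,50],"twist":[0,0,0],"jaw":0},{"linear":[0,0,60],"twist":[0,0,0],"jaw":0},{"linear":[0,0,64],"twist":[0,0,0],"jaw":0},{"linear":[0,0,64],"twist":[0,0,0],"jaw":0},{"linear":[0,0,64],"twist":[0,0,0],"jaw":0}]';python3 shot.py scene:s3 side:d3 wrist:w3; python3 - <<'E'
import cv2
im=cv2.imread('pics/d3.png');cv2.imwrite('pics/c_d3.png',cv2.resize(im[170:270,210:330],None,fx=6,fy=6,interpolation=cv2.INTER_CUBIC))
im=cv2.imread('pics/s3.png');cv2.imwrite('pics/c_s3.png',cv2.resize(im[190:285,245:350],None,fx=6,fy=6,interpolation=cv2.INTER_CUBIC))
E
```

```text
clock: 4.75
position: [514.3, -12.6, 199.4]
tool_rot: [0.009, -3.139, 0.002]
force: [0.6, -0.1, -0.3]
finger_gap: 12.0
clock: 5.45
position: [515.4, -8.4, 136.8]
tool_rot: [-0.017, 3.141, 0.0]
force: [-0.9, -0.8, -1.5]
finger_gap: 12.1
5.6 [515.5  -8.8 137. ] [-0.016  3.14  -0.   ]
```

View pics/c_d3.png

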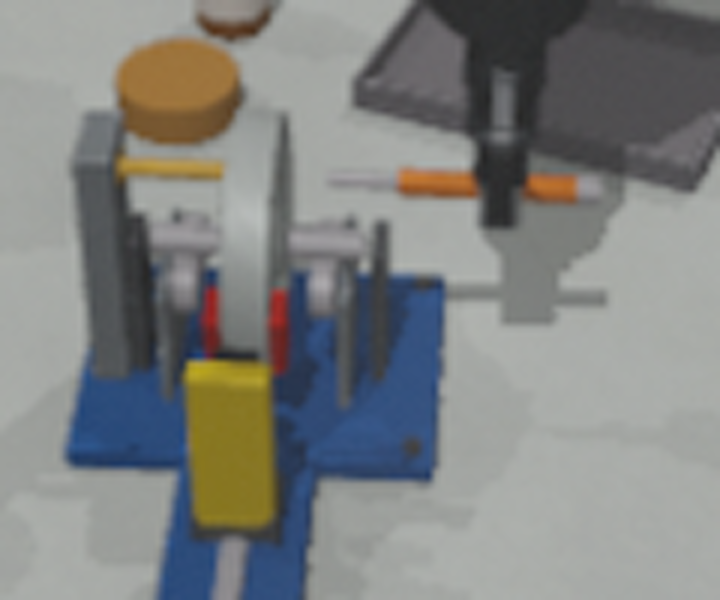

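View pics/c_s3.png

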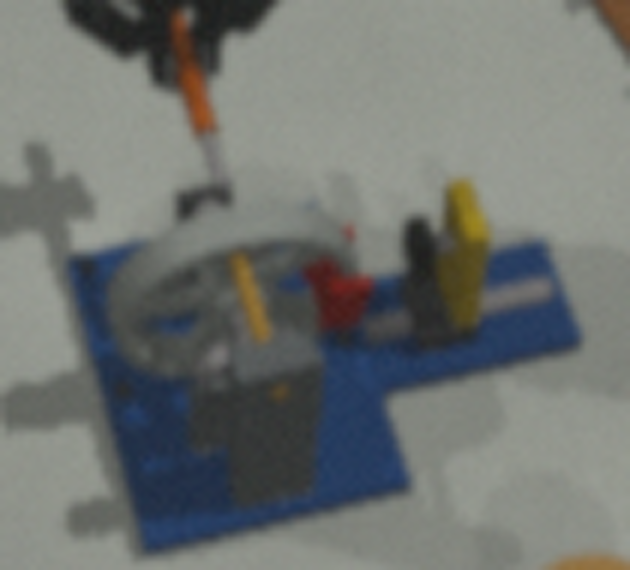

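View pics/w3.png

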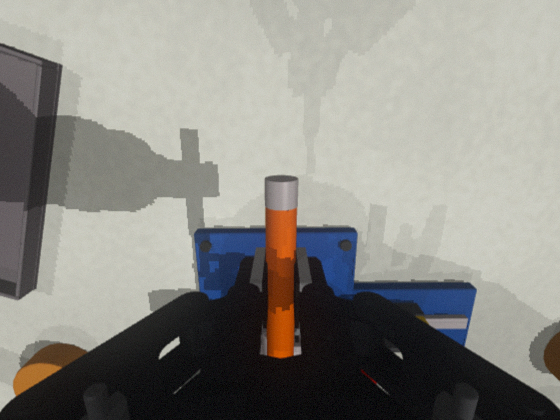

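```bash
python3 - <<'E'
from h import *
np.set_printoptions(precision=2,suppress=True)
S=lambda x,y:(245+x/6,190+y/6); D=lambda x,y:(210+x/6,170+y/6)
print(tri(('scene',S(206,132)),('side',D(398,181))), 'butt',tri(('scene',S(178,13)),('side',D(604,189))))
print(tri(('scene',S(265,338)),('side',D(120,166))))
for c in('scene','side'):
  f=S if 0 else None
  for x in([563.4,-8.8,140.5],[455+10,-9.3,140.5],[600,-8.8,140.5],[706,-9.5,140],[653,-9.5,140]):
    q=proj(c,x); print(c,x,(q-np.array([245,190] if c=='scene' else [210,170]))*6)
E
```

```text
(array([564.24,  -8.54, 138.02]), [0.7, 0.7]) butt (array([469.01,  -6.63, 133.38]), [10.0, 10.0])
(array([700.4 ,  -8.55, 141.81]), [3.3, 3.3])
scene [563.4, -8.8, 140.5] [204.33 127.18]
scene [465, -9.3, 140.5] [161.44 -14.33]
scene [600, -8.8, 140.5] [220.82 182.8 ]
scene [706, -9.5, 140] [270.14 354.51]
scene [653, -9.5, 140] [244.28 267.15]
side [563.4, -8.8, 140.5] [398.59 177.68]
side [465, -9.3, 140.5] [596.71 186.8 ]
side [600, -8.8, 140.5] [325.36 174.07]
side [706, -9.5, 140] [114.96 163.63]
side [653, -9.5, 140] [219.97 168.8 ]
```

```bash
python3 -m handwheel '[{"linear":[-5,0,-1],"twist":[0,0,0],"jaw":0},{"linear":[-12,0,-1],"twist":[0,0,0],"jaw":0},{"linear":[-18,0,-1],"twist":[0,0,0],"jaw":0},{"linear":[-22,0,-1],"twist":[0,0,0],"jaw":0},{"linear":[-26,0,-1],"twist":[0,0,0],"jaw":0},{"linear":[-29,0,-1],"twist":[0,0,0],"jaw":0},{"linear":[-32,0,-1],"twist":[0,0,0],"jaw":0},{"linear":[-35,0,-1],"twist":[0,0,0],"jaw":0}]';python3 shot.py scene:s4 side:d4; python3 - <<'E'
import cv2
im=cv2.imread('pics/d4.png');cv2.imwrite('pics/c_d4.png',cv2.resize(im[170:270,210:330],None,fx=6,fy=6,interpolation=cv2.INTER_CUBIC))
im=cv2.imread('pics/s4.png');cv2.imwrite('pics/c_s4.png',cv2.resize(im[190:285,245:350],None,fx=6,fy=6,interpolation=cv2.INTER_CUBIC))
E
```

```text
clock: 6.4
position: [547.7, -8.5, 136.5]
tool_rot: [0.017, -3.136, 0.001]
force: [-8.4, 0.6, 0.4]
finger_gap: 11.8
6.5 [548.3  -8.5 136.5] [ 1.700e-02 -3.137e+00  1.000e-03]
```

View pics/c_d4.png

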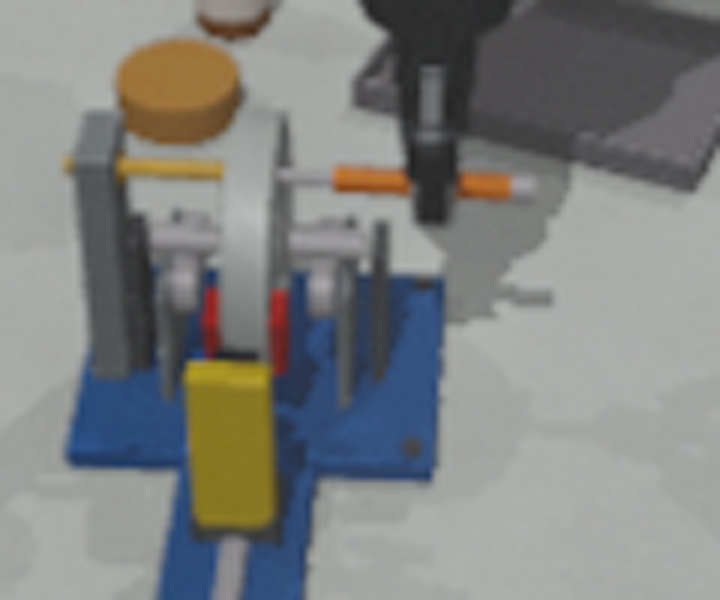

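View pics/c_s4.png

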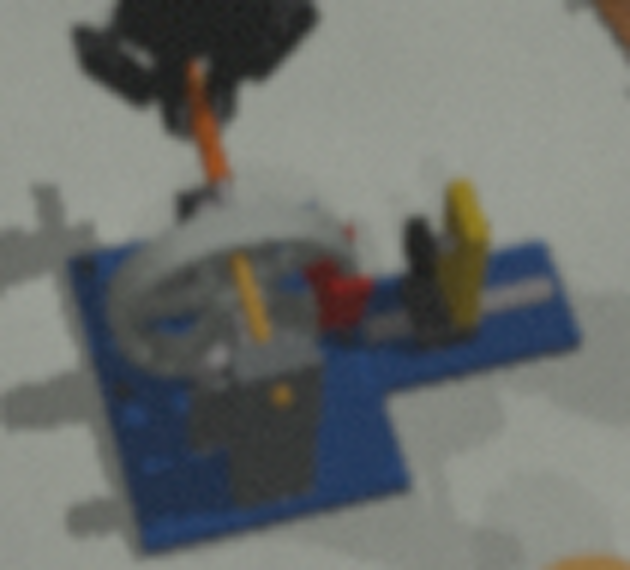

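```bash
python3 -m handwheel '[{"linear":[-3,0,0],"twist":[0,0,0],"jaw":0},{"linear":[-6,0,0],"twist":[0,0,0],"jaw":0},{"linear":[-9,0,0],"twist":[0,0,0],"jaw":0},{"linear":[-12,0,0],"twist":[0,0,0],"jaw":0},{"linear":[-15,0,0],"twist":[0,0,0],"jaw":0},{"linear":[-18,0,0],"twist":[0,0,0],"jaw":0},{"linear":[-21,0,0],"twist":[0,0,0],"jaw":0},{"linear":[-23,0,0],"twist":[0,0,0],"jaw":0}]'
```

```text
clock: 7.3
position: [570.9, -7.9, 136.5]
tool_rot: [0.018, -3.137, 0.0]
force: [-7.3, 1.7, -0.6]
finger_gap: 11.8
```

```bash
python3 -m handwheel '[{"linear":[-2,0,0],"twist":[0,0,0],"jaw":0},{"linear":[-4,0,0],"twist":[0,0,0],"jaw":0},{"linear":[-5,0,0],"twist":[0,0,0],"jaw":0},{"linear":[-6,0,0],"twist":[0,0,0],"jaw":0}]'; python3 shot.py side:d5; python3 - <<'E'
import cv2
im=cv2.imread('pics/d5.png');cv2.imwrite('pics/c_d5.png',cv2.resize(im[170:270,190:310],None,fx=6,fy=6,interpolation=cv2.INTER_CUBIC))
E
```

```text
clock: 7.7
position: [573.2, -7.9, 135.5]
tool_rot: [0.018, -3.129, 0.001]
force: [-20.0, 1.3, 2.0]
finger_gap: 11.7
7.75 [573.2  -7.9 135.4] [ 1.800e-02 -3.129e+00  1.000e-03]
```

View pics/c_d5.png

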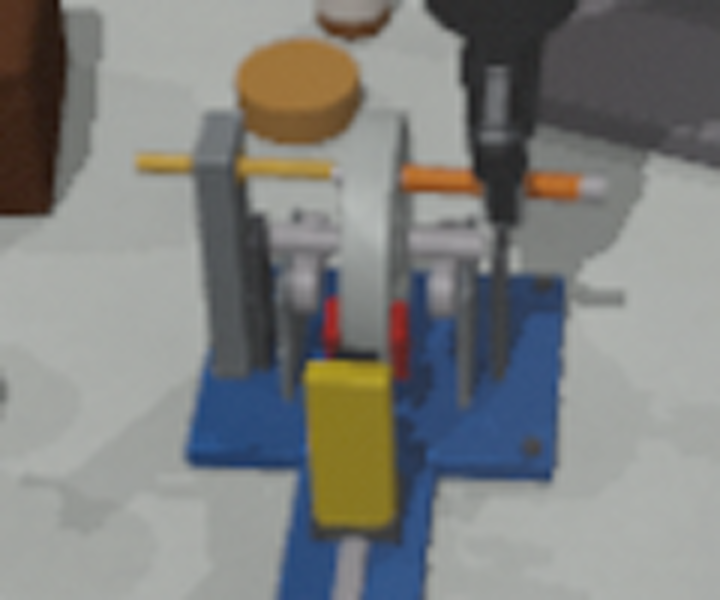

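```bash
python3 -m handwheel '[{"linear":[3,0,0],"twist":[0,0,0],"jaw":0},{"linear":[15,0,0],"twist":[0,0,0],"jaw":0},{"linear":[35,0,0],"twist":[0,0,0],"jaw":0},{"linear":[60,0,0],"twist":[0,0,0],"jaw":0},{"linear":[75,0,0],"twist":[0,0,0],"jaw":0},{"linear":[80,0,0],"twist":[0,0,0],"jaw":0},{"linear":[80,0,0],"twist":[0,0,0],"jaw":0}]'; python3 shot.py side:d6 scene:s6; python3 - <<'E'
import cv2
im=cv2.imread('pics/d6.png');cv2.imwrite('pics/c_d6.png',cv2.resize(im[170:270,190:330],None,fx=5,fy=5,interpolation=cv2.INTER_CUBIC))
E
```

```text
clock: 8.45
position: [499.2, -9.0, 137.5]
tool_rot: [-0.016, 3.141, -0.0]
force: [1.1, -0.5, -0.6]
finger_gap: 11.8
8.55 [500.2  -8.9 137.5] [-0.016  3.14   0.   ]
```

View pics/c_d6.png

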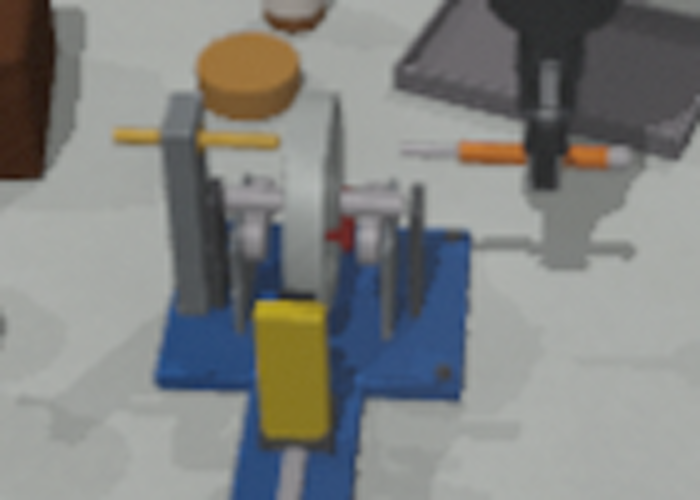

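View pics/s6.png

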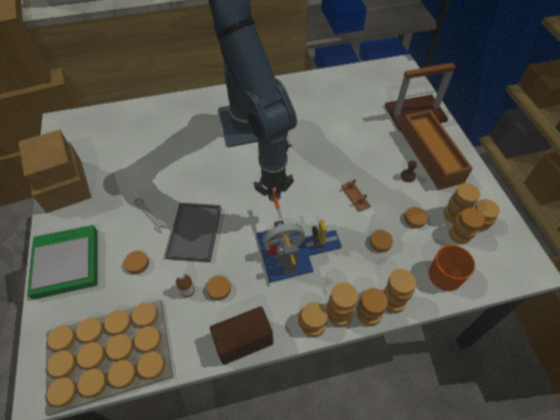

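```bash
python3 - <<'E'
from h import *
np.set_printoptions(precision=1,suppress=True)
q=[plane('scene',(120+x/5,190+y/5),22) for x,y in [(298,66),(503,78),(454,356),(228,344)]]
for a in q: print(a)
c=np.mean(q,0);print('c',c)
l1=q[3]-q[0];l2=q[2]-q[1];w=q[1]-q[0];print(np.linalg.norm(l1),np.linalg.norm(l2),np.linalg.norm(w),np.arctan2(*(l1+l2)[1::-1]),np.arctan2(w[1],w[0]))
cal=pickle=None
E
```

```text
[ 363.1 -328.9   22. ]
[ 409.6 -187.9   22. ]
[ 622.4 -255.    22. ]
[ 577.2 -397.9   22. ]
c [ 493.1 -292.4   22. ]
224.9405658371973 223.1836651560206 148.49453336669336 -0.3086986662614331 1.2520746145433708
```

```bash
python3 -m handwheel '[{"linear":[2,-10,-3],"twist":[0,0,1],"jaw":0},{"linear":[4,-38,-10],"twist":[0,0,3],"jaw":0},{"linear":[7,-73,-15],"twist":[0,0,5],"jaw":0},{"linear":[10,-110,-15],"twist":[0,0,7],"jaw":0},{"linear":[13,-147,-15],"twist":[0,0,9.5],"jaw":0},{"linear":[16,-184,-10],"twist":[0,0,12],"jaw":0},{"linear":[19,-220,0],"twist":[0,0,14.5],"jaw":0},{"linear":[22,-252,15],"twist":[0,0,16.5],"jaw":0},{"linear":[24,-272,28],"twist":[0,0,18],"jaw":0},{"linear":[24.3,-279,37],"twist":[0,0,18.4],"jaw":0}]';  python3 -m handwheel '[{"linear":[0,0,0],"twist":[0,0,0],"jaw":0}]'; python3 shot.py scene:s7 wrist:w7 side:d7
```

```text
clock: 9.55
position: [476.8, -290.7, 99.1]
tool_rot: [-0.493, -3.102, 0.001]
force: [0.2, 0.3, -0.5]
finger_gap: 11.6
clock: 9.65
position: [477.1, -288.1, 98.9]
tool_rot: [-0.487, -3.101, -0.002]
force: [-0.5, 1.2, -0.6]
finger_gap: 12.2
9.8 [ 478.5 -286.4  100.7] [4.820e-01 3.104e+00 1.000e-03]
```

View pics/w7.png

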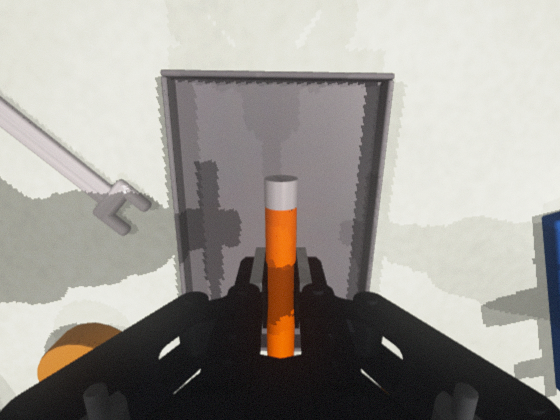

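View pics/s7.png

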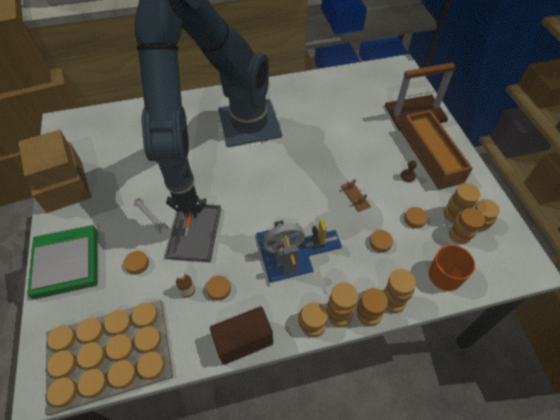

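View pics/d7.png

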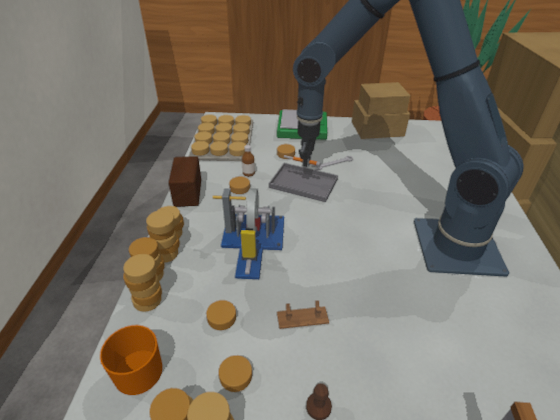

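```bash
python3 -m handwheel '[{"linear":[0,0,15],"twist":[0,0,0],"jaw":0},{"linear":[0,0,40],"twist":[0,0,0],"jaw":0},{"linear":[0,0,60],"twist":[0,0,0],"jaw":0},{"linear":[0,0,70],"twist":[0,0,0],"jaw":0},{"linear":[0,0,75],"twist":[0,0,0],"jaw":0},{"linear":[0,0,78],"twist":[0,0,0],"jaw":0},{"linear":[0,0,78],"twist":[0,0,0],"jaw":0},{"linear":[0,0,78],"twist":[0,0,0],"jaw":0}]'
```

```text
clock: 10.6
position: [478.2, -288.4, 23.0]
tool_rot: [0.486, 3.103, -0.001]
force: [-0.3, -0.4, -0.2]
finger_gap: 11.7
```

```bash
python3 -m handwheel '[{"linear":[0,0,1],"twist":[0,0,0],"jaw":0.18},{"linear":[0,0,1],"twist":[0,0,0],"jaw":0.22},{"linear":[0,0,1],"twist":[0,0,0],"jaw":0.3},{"linear":[0,0,1],"twist":[0,0,0],"jaw":0.4},{"linear":[0,0,1],"twist":[0,0,0],"jaw":0.5},{"linear":[0,0,1],"twist":[0,0,0],"jaw":0.5},{"linear":[0,0,-10],"twist":[0,0,0],"jaw":0.5},{"linear":[0,0,-40],"twist":[0,0,0],"jaw":0.5},{"linear":[0,0,-80],"twist":[0,0,0],"jaw":0.5},{"linear":[0,0,-120],"twist":[0,0,0],"jaw":0.5}]'; python3 shot.py wrist:w8 side:d8
```

```text
clock: 11.6
position: [477.4, -287.9, 144.1]
tool_rot: [-0.486, -3.103, -0.001]
force: [0.9, -1.2, -0.5]
finger_gap: 42.9
11.7 [ 480.3 -289.3  148.1] [ 0.485  3.095 -0.004]
```

View pics/w8.png

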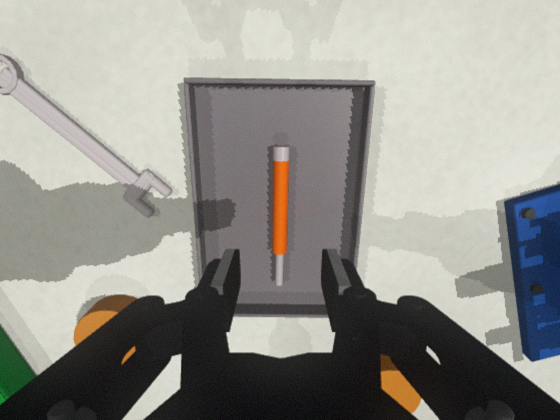

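View pics/d8.png

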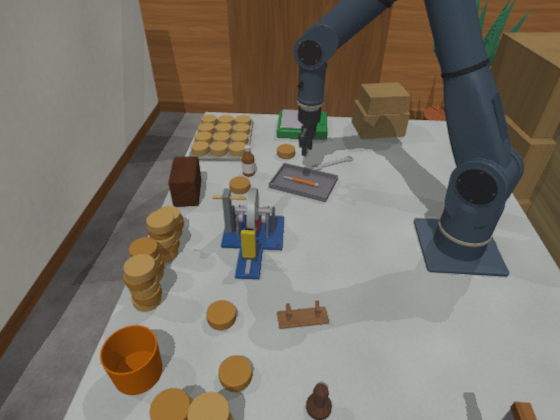

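```bash
python3 -m handwheel '[{"linear":[0,8,-25],"twist":[0,0,4],"jaw":0.5},{"linear":[-1,30,-60],"twist":[0,0,12],"jaw":0.3},{"linear":[-2,65,-90],"twist":[0,0,20],"jaw":0},{"linear":[-3,107,-110],"twist":[0,0,28],"jaw":0},{"linear":[-4,150,-115],"twist":[0,0,36],"jaw":0},{"linear":[-5,193,-115],"twist":[0,0,44],"jaw":0},{"linear":[-6,238,-115],"twist":[0,0,52],"jaw":0},{"linear":[-7,285,-115],"twist":[0,0,60],"jaw":0},{"linear":[-8,332,-115],"twist":[0,0,68],"jaw":0},{"linear":[-9,378,-115],"twist":[0,0,72.2],"jaw":0}]'; python3 -m handwheel '[{"linear":[0,0,0],"twist":[0,0,0],"jaw":0},{"linear":[0,0,0],"twist":[0,0,0],"jaw":0}]'
```

```text
clock: 12.7
position: [601.9, 71.0, 257.6]
tool_rot: [-2.227, -2.216, -0.0]
force: [0.7, -0.5, -0.5]
finger_gap: -0.1
clock: 12.9
position: [601.5, 70.5, 257.0]
tool_rot: [-2.217, -2.225, 0.001]
force: [-0.2, -1.2, -0.6]
finger_gap: -0.4
```

Go to (638, 172, 200) and look before lowering.

```bash
python3 -m handwheel '[{"linear":[20,8,5],"twist":[0,0,0],"jaw":0},{"linear":[50,18,20],"twist":[0,0,0],"jaw":0},{"linear":[80,28,35],"twist":[0,0,0],"jaw":0},{"linear":[97,35,50],"twist":[0,0,0],"jaw":0},{"linear":[102,37,55],"twist":[0,0,0],"jaw":0},{"linear":[102,37,55],"twist":[0,0,0],"jaw":0},{"linear":[102,37,55],"twist":[0,0,0],"jaw":0}]'; python3 shot.py wrist:w9 side:d9 scene:s9;python3 - <<'E'
import cv2
im=cv2.imread('pics/s9.png');cv2.imwrite('pics/c_s9.png',cv2.resize(im[190:285,235:350],None,fx=6,fy=6,interpolation=cv2.INTER_CUBIC))
im=cv2.imread('pics/d9.png');cv2.imwrite('pics/c_d9.png',cv2.resize(im[170:280,190:330],None,fx=5,fy=5,interpolation=cv2.INTER_CUBIC))
E
```

```text
clock: 13.6
position: [639.1, 168.6, 202.8]
tool_rot: [2.223, 2.218, -0.001]
force: [0.1, 0.5, 0.2]
finger_gap: 0.2
13.75 [639.2 169.3 203.3] [2.223e+00 2.219e+00 1.000e-03]
```

View pics/w9.png

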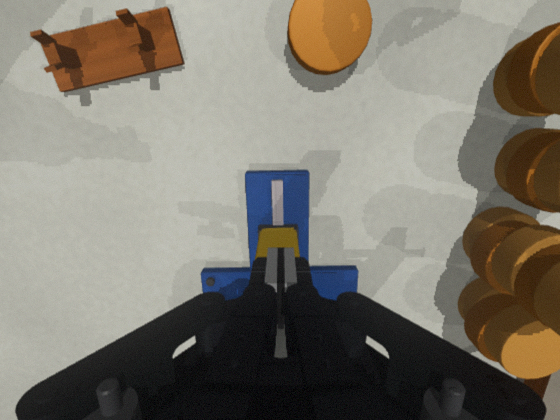

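View pics/c_s9.png

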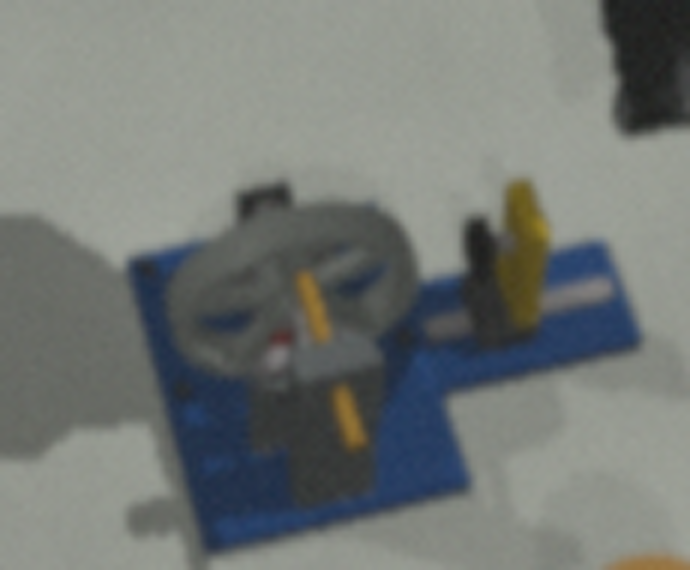

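View pics/c_d9.png

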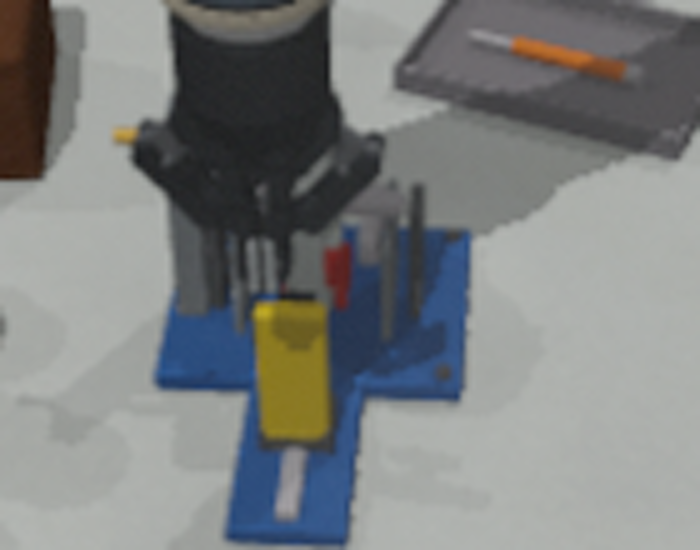

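```bash
python3 -m handwheel '[{"linear":[0,0,10],"twist":[0,0,0],"jaw":0},{"linear":[0,0,30],"twist":[0,0,0],"jaw":0},{"linear":[0,0,50],"twist":[0,0,0],"jaw":0},{"linear":[0,0,70],"twist":[0,0,0],"jaw":0},{"linear":[0,0,87],"twist":[0,0,0],"jaw":0},{"linear":[0,0,95],"twist":[0,0,0],"jaw":0},{"linear":[0,0,95],"twist":[0,0,0],"jaw":0},{"linear":[0,0,95],"twist":[0,0,0],"jaw":0},{"linear":[0,0,95],"twist":[0,0,0],"jaw":0},{"linear":[0,0,95],"twist":[0,0,0],"jaw":0}]'; python3 shot.py scene:s10;  python3 -m handwheel '[{"linear":[0,0,0],"twist":[0,0,0],"jaw":0},{"linear":[0,0,0],"twist":[0,0,0],"jaw":0},{"linear":[0,0,0],"twist":[0,0,0],"jaw":0},{"linear":[0,0,0],"twist":[0,0,0],"jaw":0},{"linear":[0,0,0],"twist":[0,0,0],"jaw":0},{"linear":[0,0,0],"twist":[0,0,0],"jaw":0}]'; python3 shot.py scene:s11 side:d11;python3 - <<'E'
import cv2,numpy as np
a=[cv2.resize(cv2.imread(f'pics/{n}.png')[195:285,240:320],None,fx=5,fy=5,interpolation=cv2.INTER_CUBIC) for n in('s10','s11')]
cv2.imwrite('pics/c_s11.png',np.hstack(a))
im=cv2.imread('pics/d11.png');cv2.imwrite('pics/c_d11.png',cv2.resize(im[170:280,190:330],None,fx=5,fy=5,interpolation=cv2.INTER_CUBIC))
E
```

```text
clock: 14.75
position: [639.3, 171.1, 108.2]
tool_rot: [2.221, 2.221, 0.002]
force: [-0.1, 0.4, -0.3]
finger_gap: -0.2
14.8 [639.2 171.1 108.1] [2.221e+00 2.221e+00 2.000e-03]
clock: 15.4
position: [638.8, 170.9, 107.2]
tool_rot: [-2.221, -2.221, 0.0]
force: [-0.7, 0.0, -0.8]
finger_gap: -0.0
15.5 [638.9 170.9 107.3] [-2.221 -2.221  0.   ]
```

View pics/c_s11.png

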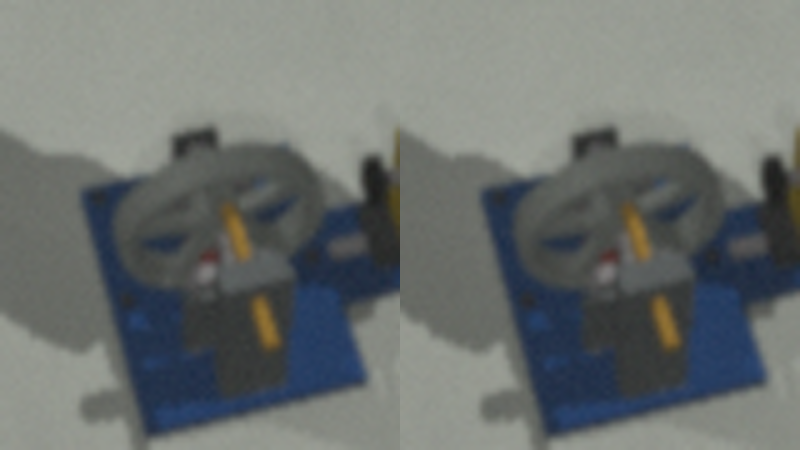

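View pics/c_d11.png

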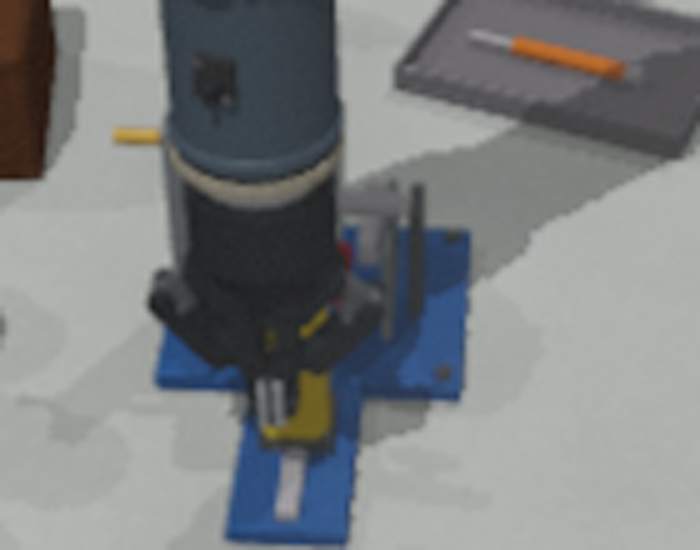

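```bash
python3 -m handwheel '[{"linear":[0,0,0],"twist":[0,0,0],"jaw":0},{"linear":[0,0,0],"twist":[0,0,0],"jaw":0},{"linear":[0,0,0],"twist":[0,0,0],"jaw":0},{"linear":[0,0,0],"twist":[0,0,0],"jaw":0},{"linear":[0,0,0],"twist":[0,0,0],"jaw":0},{"linear":[0,0,0],"twist":[0,0,0],"jaw":0},{"linear":[0,0,0],"twist":[0,0,0],"jaw":0},{"linear":[0,0,0],"twist":[0,0,0],"jaw":0},{"linear":[0,0,0],"twist":[0,0,0],"jaw":0},{"linear":[0,0,0],"twist":[0,0,0],"jaw":0}]'; python3 shot.py scene:s12; python3 - <<'E'
import cv2,numpy as np
from h import *
f=lambda n:cv2.GaussianBlur(cv2.imread(f'pics/{n}.png')[205:275,255:310].astype(float),(5,5),0)
for a,b in(('s9','s10'),('s10','s11'),('s11','s12')): print(a,b,np.abs(f(a)-f(b)).max())
# rectify wheel rear-face plane x=652 -> (y,z) in 3px/mm
o,z0=np.array([652,-10,95.]),0
src=[];dst=[]
for y,z in((-80,0),(80,0),(80,80),(-80,80)):
    src.append(proj('scene',o+[0,y,z-0*95])); dst.append((300-3*0+y*3,300-z*3))
H=cv2.getPerspectiveTransform(np.float32(src),np.float32(dst))
im=cv2.imread('pics/s12.png');cv2.imwrite('pics/rect.png',cv2.warpPerspective(im,H,(600,560)))
m=(im[:,:,2].astype(int)>1.6*im[:,:,1])&(im[:,:,2]>60); m[:,:255]=0;m[:,310:]=0;m[:205]=0;m[275:]=0
ys,xs=np.nonzero(m&(im[:,:,1]<60));print(len(xs),xs.mean(),ys.mean())
E
```

```text
clock: 16.5
position: [638.9, 171.0, 107.3]
tool_rot: [2.221, 2.221, 0.0]
force: [0.2, 0.1, -0.3]
finger_gap: -0.0
16.55 [638.9 171.  107.3] [-2.221 -2.221 -0.   ]
s9 s10 49.3515625
s10 s11 4.5625
s11 s12 2.61328125
0 nan nan<stdin>:13: RuntimeWarning: Mean of empty slice.
  ret = ret.dtype.type(ret / rcount)
```

View pics/rect.png

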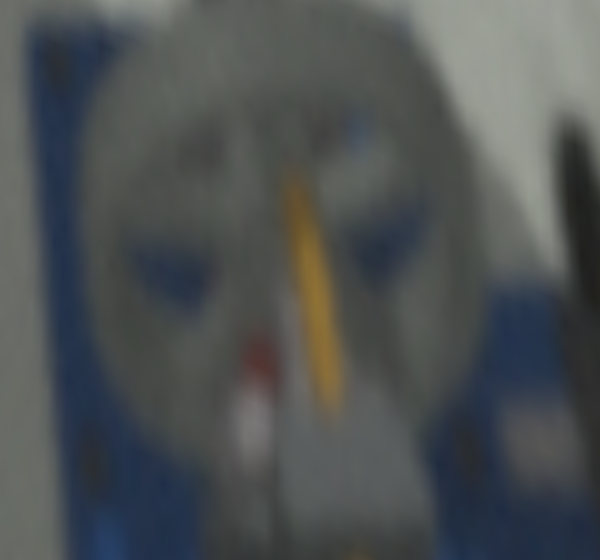

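```bash
python3 -m handwheel '[{"linear":[-5,0,0],"twist":[0,0,0],"jaw":0},{"linear":[-15,0,0],"twist":[0,0,0],"jaw":0},{"linear":[-25,0,0],"twist":[0,0,0],"jaw":0},{"linear":[-31,0,0],"twist":[0,0,0],"jaw":0},{"linear":[-35,0,0],"twist":[0,0,0],"jaw":0},{"linear":[-39,0,0],"twist":[0,0,0],"jaw":0},{"linear":[-43,0,0],"twist":[0,0,0],"jaw":0},{"linear":[-47,0,0],"twist":[0,0,0],"jaw":0},{"linear":[-50,0,0],"twist":[0,0,0],"jaw":0},{"linear":[-52,0,0],"twist":[0,0,0],"jaw":0}]'
```

```text
clock: 17.55
position: [639.2, 118.8, 107.4]
tool_rot: [2.221, 2.221, 0.001]
force: [2.2, 2.6, -1.1]
finger_gap: 0.3
```

```bash
python3 -m handwheel '[{"linear":[-3,0,0],"twist":[0,0,0],"jaw":0},{"linear":[-6,0,0],"twist":[0,0,0],"jaw":0},{"linear":[-8,0,0],"twist":[0,0,0],"jaw":0},{"linear":[-10,0,0],"twist":[0,0,0],"jaw":0}]'; python3 shot.py scene:s13; python3 - <<'E'
import cv2
im=cv2.imread('pics/s13.png');cv2.imwrite('pics/c_s13.png',cv2.resize(im[190:285,235:350],None,fx=6,fy=6,interpolation=cv2.INTER_CUBIC))
E
```

```text
clock: 17.95
position: [639.0, 108.8, 107.4]
tool_rot: [2.221, 2.221, 0.0]
force: [3.2, 2.3, 1.6]
finger_gap: -0.2
18.0 [639.  108.3 107.4] [2.222 2.221 0.   ]
```

View pics/c_s13.png

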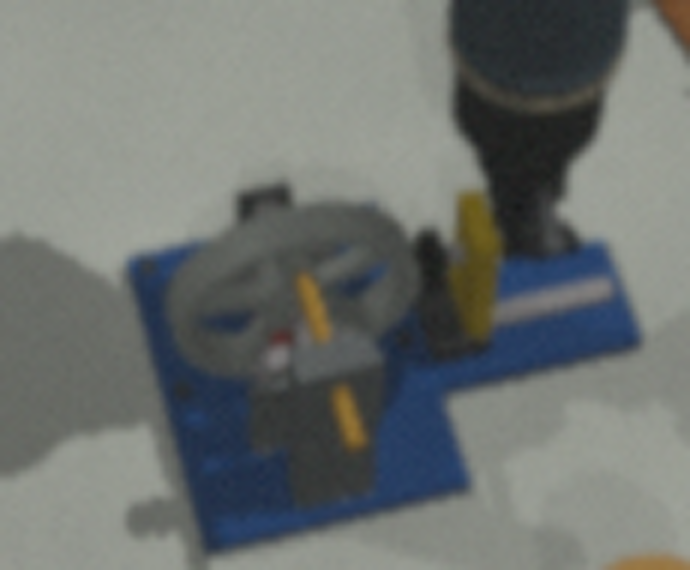

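```bash
python3 -m handwheel '[{"linear":[-2,0,0],"twist":[0,0,0],"jaw":0},{"linear":[-4,0,0],"twist":[0,0,0],"jaw":0},{"linear":[-6,0,0],"twist":[0,0,0],"jaw":0},{"linear":[-8,0,0],"twist":[0,0,0],"jaw":0}]'
```

```text
clock: 18.4
position: [639.0, 103.5, 107.5]
tool_rot: [-2.218, -2.222, -0.004]
force: [2.4, 13.3, -0.7]
finger_gap: -0.0
```

```bash
python3 -m handwheel '[{"linear":[-1.5,0,0],"twist":[0,0,0],"jaw":0},{"linear":[-3,0,0],"twist":[0,0,0],"jaw":0},{"linear":[-4,0,0],"twist":[0,0,0],"jaw":0}]'
```

```text
clock: 18.7
position: [639.0, 103.4, 107.5]
tool_rot: [-2.213, -2.223, -0.009]
force: [2.9, 20.9, -2.2]
finger_gap: 0.1
```

```bash
python3 -m handwheel '[{"linear":[5,0,0],"twist":[0,0,0],"jaw":0},{"linear":[15,0,0],"twist":[0,0,0],"jaw":0},{"linear":[35,0,0],"twist":[0,0,0],"jaw":0},{"linear":[60,0,0],"twist":[0,0,0],"jaw":0},{"linear":[80,0,-10],"twist":[0,0,0],"jaw":0},{"linear":[95,0,-35],"twist":[0,0,0],"jaw":0},{"linear":[105,0,-70],"twist":[0,0,0],"jaw":0},{"linear":[110,0,-110],"twist":[0,0,0],"jaw":0},{"linear":[110,0,-140],"twist":[0,0,0],"jaw":0},{"linear":[110,0,-150],"twist":[0,0,0],"jaw":0}]';  python3 -m handwheel '[{"linear":[0,0,0],"twist":[0,0,0],"jaw":0},{"linear":[0,0,0],"twist":[0,0,0],"jaw":0},{"linear":[0,0,0],"twist":[0,0,0],"jaw":0}]'; python3 shot.py scene:s14 side:d14;python3 - <<'E'
import cv2
from h import *
np.set_printoptions(precision=1,suppress=True)
im=cv2.imread('pics/s14.png');cv2.imwrite('pics/c_s14.png',cv2.resize(im[190:285,235:350],None,fx=6,fy=6,interpolation=cv2.INTER_CUBIC))
im=cv2.imread('pics/d14.png');cv2.imwrite('pics/c_d14.png',cv2.resize(im[150:280,190:340],None,fx=5,fy=5,interpolation=cv2.INTER_CUBIC))
E
```

```text
clock: 19.7
position: [639.8, 207.4, 261.7]
tool_rot: [2.22, 2.219, 0.007]
force: [0.4, 0.9, -0.6]
finger_gap: 0.4
clock: 20.0
position: [638.1, 206.5, 255.6]
tool_rot: [-2.221, -2.22, 0.004]
force: [0.2, 0.6, -0.5]
finger_gap: -0.1
20.1 [638.3 206.6 255.8] [-2.221 -2.221  0.004]
```

View pics/c_s14.png

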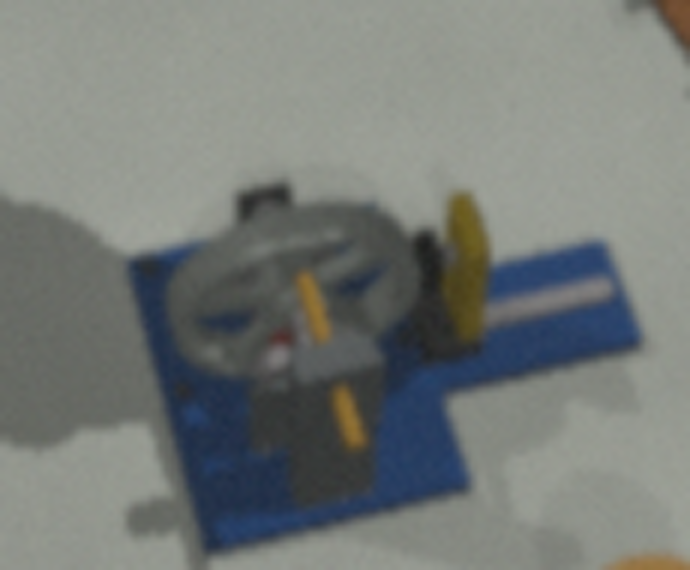

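View pics/c_d14.png

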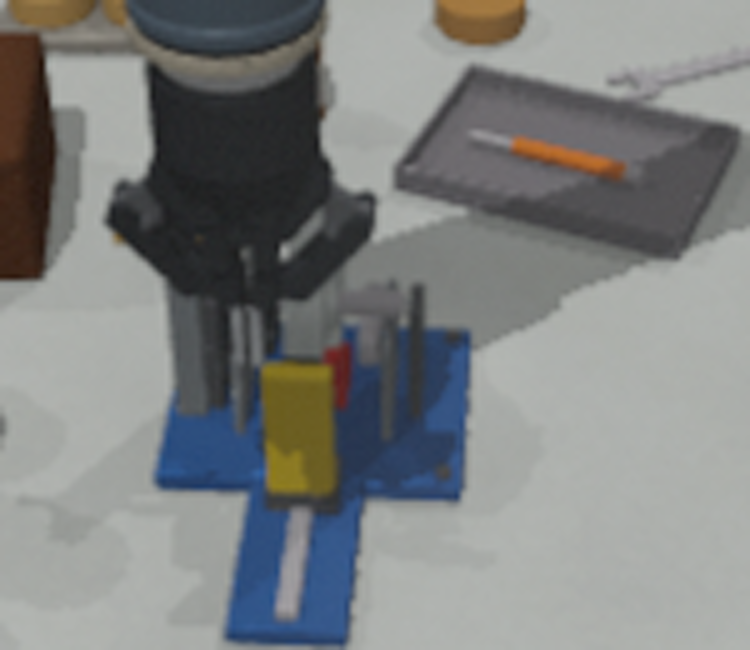

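View pics/s14.png

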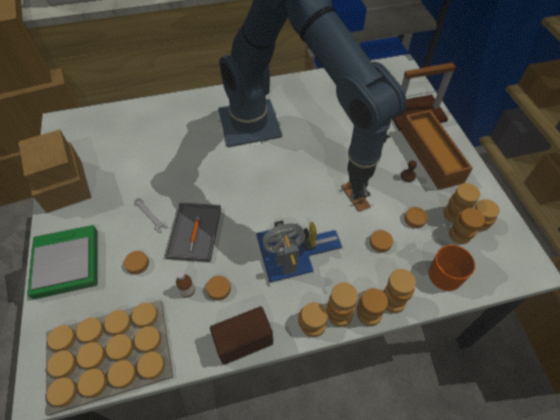

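```bash
python3 - <<'E'
import cv2
from h import *
np.set_printoptions(precision=1,suppress=True)
P={}
for n in('s9','s13','s14'):
    im=cv2.imread(f'pics/{n}.png')[205:255,295:335].astype(int)
    m=(im[:,:,2]>1.7*im[:,:,0])&(im[:,:,1]>1.5*im[:,:,0])&(im[:,:,2]>60)
    ys,xs=np.nonzero(m);p=(295+xs.mean(),205+ys.mean());P[n]=plane('scene',p,85);print(n,len(xs),p,P[n])
for n in('d6','d14'):
    im=cv2.imread(f'pics/{n}.png')[215:270,230:270].astype(int)
    m=(im[:,:,2]>1.7*im[:,:,0])&(im[:,:,1]>1.4*im[:,:,0])&(im[:,:,2]>60)
    ys,xs=np.nonzero(m);print(n,len(xs),(230+xs.mean(),215+ys.mean()), plane('side',(230+xs.mean(),215+ys.min()),125),plane('side',(230+xs.mean(),215+ys.max()),30))
E
```

```text
s9 121 (np.float64(321.76033057851237), np.float64(232.38016528925618)) [641.6 114.5  85. ]
s13 129 (np.float64(313.8837209302326), np.float64(233.80620155038758)) [640.5  88.1  85. ]
s14 114 (np.float64(312.2105263157895), np.float64(234.42105263157896)) [641.4  82.2  85. ]
d6 382 (np.float64(248.07329842931938), np.float64(243.39528795811518)) [633.7 114.  125. ] [635.8 127.   30. ]
d14 361 (np.float64(249.46537396121883), np.float64(235.04155124653738)) [634.   80.3 125. ] [636.3  90.1  30. ]
```

```bash
python3 - <<'E'
import cv2
from h import *
def cen(n,x0,y0,x1,y1):
    im=cv2.imread(f'pics/{n}.png')[y0:y1,x0:x1].astype(int); m=(im[:,:,2]>1.5*im[:,:,0])&(im[:,:,2]>70)
    ys,xs=np.nonzero(m);return len(xs),round(x0+xs.mean(),1),round(y0+ys.mean(),1)
for b in((120,248,155,275),(203,273,235,302),(368,228,396,255),(403,205,430,230)): print(cen('s1',*b),cen('s14',*b))
a=cv2.imread('pics/s1.png');b=cv2.imread('pics/s14.png')
from rig import arm; print(arm.hand_in())
E
```

```text
(427, np.float64(135.7), np.float64(262.0)) (429, np.float64(135.8), np.float64(261.9))
(459, np.float64(217.8), np.float64(287.5)) (458, np.float64(217.8), np.float64(287.4))
(390, np.float64(380.8), np.float64(240.6)) (389, np.float64(380.9), np.float64(240.6))
(367, np.float64(415.7), np.float64(217.0)) (369, np.float64(415.7), np.float64(217.0))
the job is handed in; nothing more can be done
None
```

I finished the sequence and handed the job in at about 20 s. The hand-in gives no verdict, so the result rests on my own checks below.

- **Pin:** I drove it with the punch until the force rose to 20 N, which I took as its stop. The pictures show it well out of the back of the bracket and clear of the wheel.
- **Wheel:** After I drew the punch back, it swung by itself and came to rest. Scene pictures taken over about 1.7 s matched. The weight was mostly hidden, so I judged it to be at the bottom from the visible red patch and the even lie of the spokes, not from a measured angle.
- **Brake:** I pushed the post until it stopped moving while the force rose from 13 to 21 N, which means a hard stop. The pictures give 32 to 36 mm of travel, which fits fully home only if it started at least 4 mm in. I had no direct reading of the joint.
- **Punch:** It lies flat near the middle of the grey tray.
- **Other objects:** The four soaps have not moved, to within 0.1 pixel. I checked the stamp, bottle and wrench only by eye, and they look unchanged. The gripper was clear of everything at hand-in.

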